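# Load the label caddy

## Robot

A 6-joint arm with a two-finger parallel gripper is mounted at the origin on a cart in front of the work surface, level with it; the furniture and walls round the work are solid. World frame = base frame: x ahead of the robot, y to its left, z up, the work surface at z = 0. Lengths are in m, angles in rad, forces in N, time in s.
With the tool pointing down it reaches from about 0.275 to 0.75 m from the base axis. Payload 10.2 kg.
Tool frame: the origin (TCP) lies on the centre line of the jaws, within the pads' length; the fingertips stand 14 mm ahead of it and the grasp point (between the pads) lies 5 mm behind it (ctrl.tip_extent is the distance from the TCP to the fingertips, in m); y points along the fingers, z is the direction in which the jaws open and shut, and the axes are right-handed (so a half turn about y gives the same grasp; the last joint's range is limited). The gripper opens to 88 mm and grips with 3 to 60 N. Pads are 18 mm wide; open, the fingers measure 123 mm over their backs; the gripper's body (75 mm by 187 mm) begins 45 mm behind the grasp point.
Start: joints at [-1.333, 0.313, 1.498, -0, 1.331, -0.223], TCP at [0.233, -0.47, 0.215] pointing down, gripper open.
Joint ranges: [-2.94, 2.94], [-0.97, 2.17], [0.19, 2.56], [-1.23, 4.37], [0.02, 3.11], [-2.88, 2.88]. Speed limits (rad/s): [2.39, 2.39, 3.01, 3.14, 3.14, 3.14].

## Interface

Orientations are given as a unit quaternion [w, x, y, z].
In Python, from bench import ctrl gives the robot as it stands.
- The arm moves only by the shell command python3 -m jog 'ROWS' [FORCE]. ROWS is JSON, one flat list of numbers, 7 for each row, row after row: the finger opening in cm, from 0 to 8.81, then the shift along the tool's x, y, z in cm, then the turn, a rotation vector about the tool's x, y, z in degrees. A call has 1 to 12 rows; each row is the pose to reach, as a shift and turn from the pose commanded when the call began, along the tool's axes at that moment; what a row does not reach only later rows make up. A row lasts 1/12 s, in which the tool goes at most 41.7 mm and 7.16 degrees, less where a joint would pass 70% of its speed; a pose out of reach is approached as far as the arm can. A call with a gripper value outside its range is refused whole. The fingers move at their own pace and stop on an object; FORCE is the grip in N (left out, the last holds). Time passes only in rows, so rows that repeat a pose let the fingers close. It gives the time, the measured TCP pose, the force and the opening at its end, in the units of the state.
- ctrl.get_state(): the state, without advancing time (a new reading comes with each control period).
- ctrl.capture(name): name is "scene" or "top"; returns a dict with "image" (400x640x3 uint8, red, green, blue), "fx", "fy", "cx", "cy" (pixels), "extrinsics" (4x4, takes a point from camera to world coordinates). Camera axes: x right, y down, z forward; pixel columns grow to the right and rows downward; lengths in m; the calibration is good to about 2 mm. A picture is of the moment at which its call begins. There is no depth.
- ctrl.job_done(): hands the job in, once; it reports no verdict.
The state is a dict: "clock": time; "q": joint angles; "joint_vel": joint speeds; "joint_torque": joint torques, N m; "eef_pos": TCP position; "ee_rot": TCP orientation; "force": force on the tool from outside, world axes, zero at the start; "moment": the same for the moment, N m; "width": opening from 0.0 (shut) to 1.0 (fully open).
Only numpy, scipy, OpenCV 4.12 (cv2) and the standard library are available. Lean on these libraries where they do the work, as an engineer would, in place of code of your own. Each camera call takes 0.05 s, during which the arm holds its last target. There are 200 camera calls.

## Task

Press the release on top of the steel label caddy so that its tray springs out, lay the small label roll flat in the tray, and then push the tray home by its push bar until it clicks and stays in by itself. Feel for the click and push gently, never with more than about 20 N, and leave the other things on the table where they are.

Things in the scene. Friction and masses are not known exactly. Their poses are not given: they have to be found in the camera images.
- caddy: Low steel housing screwed to the table, 190 (x) x 132 (y) x 64 mm high, with 14 mm screw flanges 3 mm high along both sides. Origin on the table 85 mm behind its front; its own -x axis points out of the mouth in front, towards the robot give or take its yaw; z up. The tray slides out along this -x. The flat roof is 64 mm above the table.
- tray (a joint): How far the steel tray stands out, m. Sprung outwards (8 N at home, 3 N fully out). Latched it rests at 0.003 to 0.007; freed, it runs out to its stop at 0.100. To latch again it must be pushed past its resting place, by 0 to 17 mm, since the pawl has end play that differs from caddy to caddy and cannot be seen. Then it comes back onto the latch; let go too soon, it springs out again.
- tray_seat (a point): Point on the tray: centre of its square seat, on the seat's floor, 14 mm above the table; axes as the caddy's. The seat is 62 (x) x 60 mm (y) inside, with walls 4 mm thick and 10 mm high on both sides and behind; in front is the tray's 40 mm high, 82 mm wide front plate (top 48 mm above the table), its inner face 30 mm from the seat's centre. Fully out, the seat's centre stands 56 mm in front of the housing.
- push_bar (a point): Point on the tray: centre of the front (-x) face of its black push bar, 26 mm above the table; axes as the caddy's. Bar 50 mm wide (y), 18 mm high, 23 mm out from the front plate. Pushing the tray in takes 3 to 12 N up to the click; about 1 mm behind the click a rubber buffer stiffens by 6 N per mm, so 15 N against the buffer means that it has clicked.
- release (a joint): How far the release is pressed down, m, 0 to 0.007; sprung, about 2 N to start it and 4.8 N at the bottom. The tray comes free at about 3 to 5 mm.
- release_top (a point): Centre of the top face of the release, a grey rounded block 24 (x) x 36 mm (y) in a black frame on the caddy's roof; at rest 78 mm above the table. Its frame stands 4 mm above the roof.
- small_roll: The label roll to load: the smaller of two, 52 mm across, 30 mm high, lying flat, 90 g give or take. Origin at the centre of its underside, z up along its axis.
- large_roll: The larger label roll, 64 mm across, 30 mm high, lying flat; not wanted (it does not fit the seat). Origin at the centre of its underside.
- deli_cup: Bystander: lidded round cup, 74 mm across, 68 mm high, origin at the centre of its underside.
- spice_jar: Bystander: upright jar, 40 mm across, 105 mm high, origin at the centre of its underside.
Mind the look-alikes: they are no part of the job. Leave any orange, pink or red look-alike of the small_roll alone.

How it is judged:
By the outcome, as a careful person would: the job done as asked, in the order asked, and still so for the second after the job is handed in, with the robot touching nothing.
It also fails if it takes over 70 s, if anything falls off the work surface, if the arm or the gripper's body presses on something with over 40 N, if the wrist force passes 120 N, or if a joint passes its speed limit or range.

## Working session

There is one attempt and no reset: what is moved stays moved. The work goes in short steps, Python scripts to look and compute and a shell command to move; the robot and the scene stay as the last step left them, time stands still between calls to the robot, and variables do not carry over. Pictures are saved under pics/ and viewed, about 8 in all and at most 12, crops included, and the job is handed in when it is done.

```bash
ls; mkdir -p pics; cat > h.py <<'E'
import numpy as np, cv2
from scipy.spatial.transform import Rotation as R
from bench import ctrl
def snap(n,f):
    c=ctrl.capture(n); cv2.imwrite(f'pics/{f}.png',c['image'][...,::-1]); np.savez(f'pics/{f}.npz',**c); return c
def ray(c,u,v,z):
    E=np.array(c['extrinsics']); d=E[:3,:3]@[(u-c['cx'])/c['fx'],(v-c['cy'])/c['fy'],1]; o=E[:3,3]
    return o+d*(z-o[2])/d[2]
def proj(c,p):
    q=np.linalg.inv(np.array(c['extrinsics']))@[*p,1]; return c['fx']*q[0]/q[2]+c['cx'],c['fy']*q[1]/q[2]+c['cy']
def rot():
    w=ctrl.get_state()['ee_rot']; return R.from_quat([w[1],w[2],w[3],w[0]])
def shift(p):  # world delta target -> tool cm
    s=ctrl.get_state(); return rot().inv().apply(np.array(p)-s['eef_pos'])*100
E
python3 - <<'E'
from h import *
a=snap('top','t0'); b=snap('scene','s0')
print(a['extrinsics'],b['extrinsics'],a['fx'],b['fx'])
s=ctrl.get_state(); print(s['eef_pos'],rot().as_matrix().round(3),s['force'],s['clock'],ctrl.tip_extent)
E
```

```text
pics
[[ 1.87796419e-02 -9.93491513e-01  1.12347398e-01  3.81155808e-01]
 [-9.99823577e-01 -1.87027392e-02  1.73850086e-03  1.07142639e-01]
 [ 3.74018234e-04 -1.12360226e-01 -9.93667469e-01  1.17735689e+00]
 [ 0.00000000e+00  0.00000000e+00  0.00000000e+00  1.00000000e+00]] [[-0.81168645 -0.27733262  0.51405421 -0.02410573]
 [-0.58374463  0.41557531 -0.69752374  0.86035373]
 [-0.02018215 -0.86624695 -0.49920827  0.61372821]
 [ 0.          0.          0.          1.        ]] 371.11357357295554 366.46055848373913
[ 0.23336977 -0.47000814  0.2140449 ] [[-0.896 -0.     0.445]
 [-0.445  0.001 -0.896]
 [-0.    -1.    -0.001]] [-0.11620321  0.63831345  0.49460059] 0.1 0.014
```

View pics/t0.png

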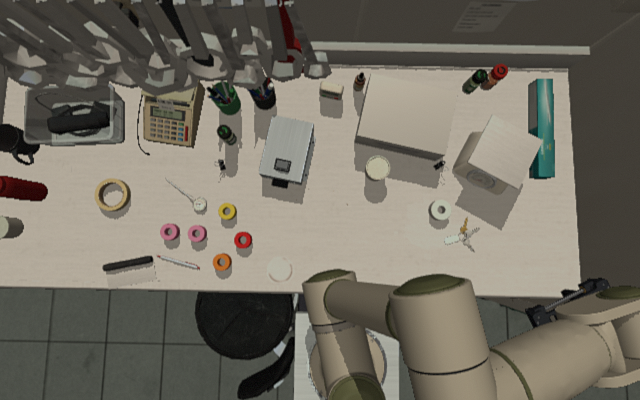

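View pics/s0.png

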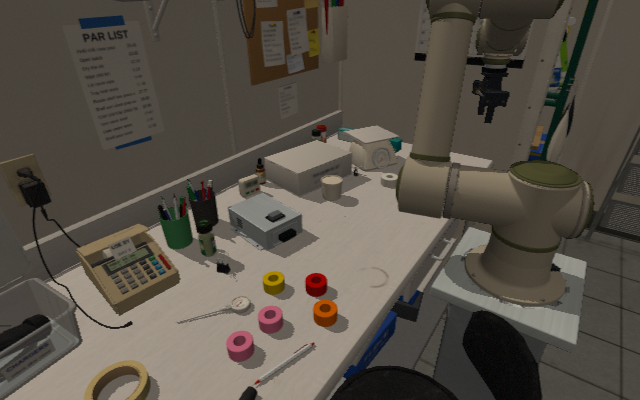

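```bash
cat > m.py <<'E'
from h import *
a=dict(np.load('pics/t0.npz'))
im=a['image']; hsv=cv2.cvtColor(im,cv2.COLOR_RGB2HSV)
for n,(u,v) in dict(yellow=(228,211),white=(440,210),pink=(197,234),orange=(222,262),red=(243,240),pink2=(170,232)).items():
    w=im[v-18:v+19,u-18:u+19]; h=hsv[v-18:v+19,u-18:u+19]
    m=((h[...,1]>110) if n!='white' else ((h[...,1]<25)&(h[...,2]>185))).astype('uint8')
    cs,_=cv2.findContours(m,cv2.RETR_EXTERNAL,cv2.CHAIN_APPROX_NONE); c=max(cs,key=cv2.contourArea)
    (x,y),r=cv2.minEnclosingCircle(c); ar=cv2.contourArea(cv2.convexHull(c))
    x+=u-18;y+=v-18
    p=ray(a,x,y,.028); q=ray(a,x+1,y,.028); k=np.linalg.norm(q-p)
    print(n,(round(x,1),round(y,1)),p.round(4),'d mm',2*(r+.5)*k*1000, 2*(np.sqrt(ar/np.pi)+.5)*k*1000)
c1=cv2.resize(im[100:200,225:345],None,fx=5,fy=5,interpolation=cv2.INTER_CUBIC)
c2=cv2.resize(im[185:235,415:465],None,fx=4,fy=4,interpolation=cv2.INTER_CUBIC)
o=np.zeros((500,800,3),'uint8');o[:,:600]=c1;o[:200,600:]=c2;o[200:400,600:]=cv2.resize(im[185:235,205:255],None,fx=4,fy=4)
cv2.imwrite('pics/c0.png',o[...,::-1])
E
python3 m.py
```

```text
yellow (226.7, 211.0) [0.4561 0.3775 0.028 ] d mm 57.67731271566399 55.06248632957162Traceback (most recent call last):
  File "m.py", line 7, in <module>
    cs,_=cv2.findContours(m,cv2.RETR_EXTERNAL,cv2.CHAIN_APPROX_NONE); c=max(cs,key=cv2.contourArea)
                                                                        ~~~^^^^^^^^^^^^^^^^^^^^^^^^
ValueError: max() iterable argument is empty
```

```bash
sed -i 's/if n!=.white. else.*$/if n!="white" else ((h[...,1]<14)\&(h[...,2]>150))).astype("uint8")/; s/c=max(cs,key/\n    if not cs: print(n,h[18,::3]); continue\n    c=max(cs,key/' m.py; python3 m.py
```

```text
yellow (226.7, 211.0) [0.4561 0.3775 0.028 ] d mm 57.67731271566399 55.06248632957162
white [[ 23  28 181]
 [ 23  30 181]
 [ 21  32 112]
 [ 28  27 158]
 [ 37  25 187]
 [ 30  25 156]
 [ 18  35 125]
 [ 20  38  60]
 [ 36  26 184]
 [ 36  27 187]
 [ 20  33 179]
 [ 20  33 176]
 [ 20  35 177]]
pink (201.5, 233.5) [0.3854 0.4521 0.028 ] d mm 43.23889413510519 23.0446935234254
orange (221.5, 261.5) [0.3014 0.3867 0.028 ] d mm 59.54050019686629 55.66209679579503
red (242.5, 239.5) [0.3694 0.3251 0.028 ] d mm 57.55908981013512 54.651400467786004
pink2 (174.5, 231.5) [0.39   0.5356 0.028 ] d mm 43.26260493075831 25.482710076078035
```

View pics/c0.png

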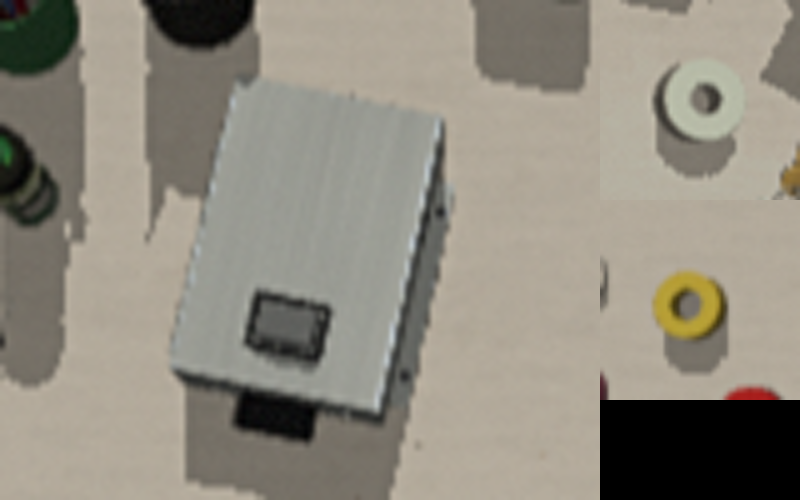

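```bash
cat > m2.py <<'E'
from h import *
a=dict(np.load('pics/t0.npz'));b=dict(np.load('pics/s0.npz'))
P=lambda x,y,z: ray(a,225+(x+.5)/5-.5,100+(y+.5)/5-.5,z)
TL,TR,BR,BL=[P(*c,.064) for c in [(235,82),(443,118),(382,415),(172,370)]]
print('corners',np.round([TL,TR,BR,BL],4).tolist())
for e,f in [(BL,TL),(BR,TR)]: d=f-e; print('len x',np.linalg.norm(d),np.degrees(np.arctan2(d[1],d[0])))
for e,f in [(BR,BL),(TR,TL)]: d=f-e; print('len y',np.linalg.norm(d),np.degrees(np.arctan2(-d[0],d[1])))
rel=P(288,322,.078); print('release',rel)
yaw=np.radians(-12.5); ux=np.array([np.cos(yaw),np.sin(yaw),0]);uy=np.array([-ux[1],ux[0],0])
fm=(BL+BR)/2; print('front mid',fm,'centre-based front',(TL+TR+BL+BR)/4-ux*.095)
bar=P(274,436,.035); print('bar top front',bar,'rel front',(bar-fm)@ux,(bar-fm)@uy)
print('jar',ray(a,226,132,.1),'cup',ray(a,376,167,.068))
# roll in scene
h=cv2.cvtColor(b['image'],cv2.COLOR_RGB2HSV); m=((h[...,0]>20)&(h[...,0]<32)&(h[...,1]>150)).astype('uint8'); m[:,:255]=0;m[:,295:]=0;m[:265]=0;m[300:]=0
ys,xs=np.where(m); print('scene yellow',xs.min(),xs.max(),ys.min(),ys.max())
for p in [(.456,.378)]:
    t=np.linspace(0,6.28,60)
    q=np.array([proj(b,(p[0]+.026*np.cos(s),p[1]+.026*np.sin(s),z)) for s in t for z in (0,.03)]); print('pred',q.min(0),q.max(0))
E
python3 m2.py
```

```text
corners [[0.7506, 0.2436, 0.064], [0.7301, 0.1145, 0.064], [0.5443, 0.1479, 0.064], [0.5695, 0.2762, 0.064]]
len x 0.18405855432413956 -10.201049891331976
len x 0.18887453875338378 -10.206190785828262
len y 0.13068768204519773 -11.125788300981421
len y 0.1307156366410143 -9.014505145187691
release [0.59768183 0.20527263 0.078     ]
front mid [0.55687238 0.21205484 0.064     ] centre-based front [0.55588299 0.21610056 0.064     ]
bar top front [0.53407563 0.21577004 0.035     ] rel front -0.02306049068750554 -0.0013069812047092253
jar [0.68699346 0.37340332 0.1       ] cup [ 0.59577211 -0.0786667   0.068     ]
scene yellow 263 283 271 294
pred [262.81843539 270.43326686] [285.42724939 294.63877115]
```

```bash
python3 -m jog '[0,-31,1,-22,0,-80,0, 0,-31,1,-22,0,-80,0, 0,-31,1,-22,0,-80,0, 0,-31,1,-22,0,-80,0, 0,-31,1,-22,0,-80,0, 0,-31,1,-22,0,-80,0, 0,-31,1,-22,0,-80,0, 0,-31,1,-22,0,-80,0, 0,-31,1,-22,0,-80,0, 0,-31,1,-22,0,-80,0, 0,-31,1,-22,0,-80,0, 0,-31,1,-22,0,-80,0]'
cat > w.py <<'E'
import sys
from h import *
# target x y z yaw(of jaw axis deg) -> tool shift cm and turn deg about tool axes ; optional tilt
p=[float(v) for v in sys.argv[1:4]]; yaw=np.radians(float(sys.argv[4])); tilt=float(sys.argv[5]) if len(sys.argv)>5 else 0
ux=np.array([np.cos(yaw),np.sin(yaw),0]); z=np.array([-ux[1],ux[0],0]); y=np.array([0,0,-1.])
T=np.column_stack([np.cross(y,z),y,z]); T=R.from_rotvec(-np.radians(tilt)*z).as_matrix()@T
s=ctrl.get_state(); r=rot()
print('shift cm',shift(p).round(2),'turn',np.degrees((r.inv()*R.from_matrix(T)).as_rotvec()).round(2))
print('pos',np.round(s['eef_pos'],4),'F',np.round(s['force'],2),'q',np.round(s['q'],2),'t',round(s['clock'],2),'w',round(s['width'],3),'tooly',r.as_matrix()[:,1].round(3))
E
python3 w.py .598 .205 .12 -10.2
```

```text
clock: 1.1
eef_pos: [0.4134, -0.1345, 0.2043]
ee_rot: [-0.568, 0.568, -0.422, 0.421]
force: [-0.9, 0.8, 0.1]
width: 0.116
shift cm [-27.16   8.43  27.48] turn [ 1.000e-02 -6.301e+01 -3.000e-02]
pos [ 0.4134 -0.1345  0.2043] F [-0.87  0.79  0.14] q [-0.59  0.12  1.76 -0.    1.26 -0.88] t 1.1 w 0.116 tooly [-0.001  0.    -1.   ]
```

```bash
python3 -m jog '[0,-27.2,1,27.5,0,-63,0, 0,-27.2,1,27.5,0,-63,0, 0,-27.2,1,27.5,0,-63,0, 0,-27.2,1,27.5,0,-63,0, 0,-27.2,1,27.5,0,-63,0, 0,-27.2,1,27.5,0,-63,0, 0,-27.2,1,27.5,0,-63,0, 0,-27.2,1,27.5,0,-63,0, 0,-27.2,1,27.5,0,-63,0, 0,-27.2,1,27.5,0,-63,0, 0,-27.2,8.4,27.5,0,-63,0, 0,-27.2,8.4,27.5,0,-63,0]'
python3 w.py .598 .205 .094 -10.2
```

```text
clock: 2.1
eef_pos: [0.6007, 0.2036, 0.119]
ee_rot: [0.704, -0.704, 0.066, -0.067]
force: [0.9, -0.6, -1.1]
width: 0.002
shift cm [-0.29  2.5   0.08] turn [-0.02 -0.55  0.06]
pos [0.6007 0.2036 0.119 ] F [ 0.87 -0.58 -1.09] q [ 0.14  0.63  1.27  0.    1.24 -1.24] t 2.1 w 0.002 tooly [ 0.001  0.    -1.   ]
```

```bash
python3 -m jog '[0,-0.3,1.5,0.1,0,-0.5,0, 0,-0.3,2.4,0.1,0,-0.5,0, 0,-0.3,2.8,0.1,0,-0.5,0, 0,-0.3,3.1,0.1,0,-0.5,0, 0,-0.3,3.25,0.1,0,-0.5,0, 0,-0.3,3.25,0.1,0,-0.5,0]'
python3 -m jog '[0,0,-2,0,0,0,0, 0,0,-5,0,0,0,0, 0,0,-9,0,0,0,0, 0,0,-12,0,0,0,0, 0,0,-12,0,0,0,0]'
python3 - <<'E'
from h import *
c=snap('top','t1')
cv2.imwrite('pics/c1.png',cv2.resize(c['image'][120:220,195:315],None,fx=5,fy=5,interpolation=cv2.INTER_CUBIC)[...,::-1])
E
python3 w.py .456 .378 .15 -10.2
```

```text
clock: 2.6
eef_pos: [0.5981, 0.2046, 0.0889]
ee_rot: [0.704, -0.704, 0.062, -0.063]
force: [-0.3, 0.8, 0.9]
width: 0.004
clock: 3.02
eef_pos: [0.5999, 0.2051, 0.2162]
ee_rot: [0.705, -0.703, 0.058, -0.067]
force: [0.4, -0.2, 1.5]
width: 0.0
shift cm [-17.16   6.15  14.51] turn [-0.15  0.08  0.45]
pos [0.5989 0.205  0.2125] F [ 0.7  -0.35 -1.3 ] q [ 0.14  0.55  1.15  0.    1.43 -1.25] t 3.07 w 0.003 tooly [ 0.008  0.001 -1.   ]
```

View pics/c1.png

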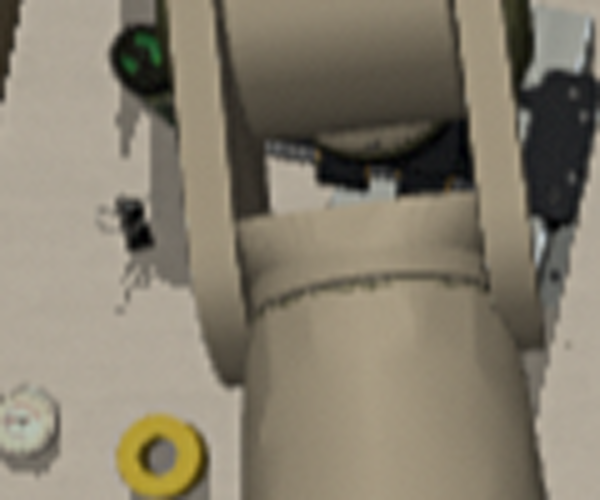

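```bash
python3 - <<'E'
from h import *
c=snap('scene','s1')
cv2.imwrite('pics/d1.png',cv2.resize(c['image'][150:310,190:350],None,fx=3.5,fy=3.5,interpolation=cv2.INTER_CUBIC)[...,::-1])
E
```

```text
(no output)
```

View pics/d1.png

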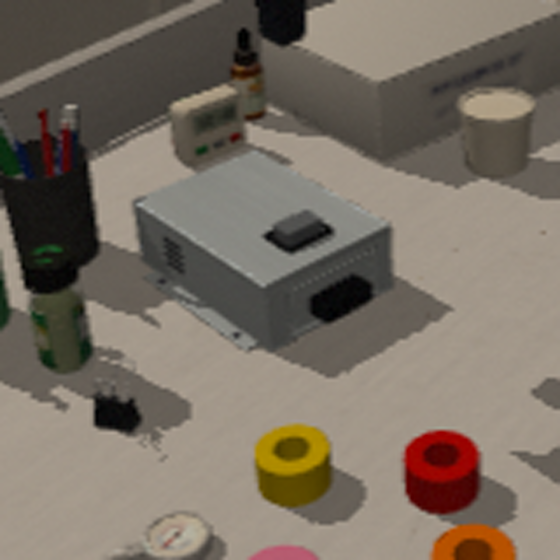

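```bash
python3 -m jog '[0,-0.1,4,0,0,0,0, 0,-0.1,8,0,0,0,0, 0,-0.1,11,0,0,0,0, 0,-0.1,11.8,0,0,0,0, 0,-0.1,12.1,0,0,0,0, 0,-0.1,12.3,0,0,0,0, 0,-0.1,12.3,0,0,0,0, 0,-0.1,12.3,0,0,0,0]'; python3 w.py .598 .205 .086 -10.2
```

```text
clock: 3.78
eef_pos: [0.5974, 0.2051, 0.0868]
ee_rot: [0.705, -0.704, 0.061, -0.063]
force: [-0.6, -0.1, 0.8]
width: 0.007
shift cm [0.06 0.08 0.  ] turn [-0.05  0.1   0.16]
pos [0.5974 0.2051 0.0868] F [-0.57 -0.06  0.77] q [ 0.15  0.66  1.31  0.    1.17 -1.25] t 3.78 w 0.007 tooly [ 0.003  0.    -1.   ]
```

```bash
python3 -m jog '[0,0,0.2,0,0,0,0, 0,0,0.2,0,0,0,0]';  python3 -m jog '[0,0,0.2,0,0,0,0, 0,0,0.2,0,0,0,0]'
```

```text
clock: 3.95
eef_pos: [0.5968, 0.205, 0.0837]
ee_rot: [0.704, -0.704, 0.062, -0.063]
force: [0.2, -0.1, -0.6]
width: 0.004
clock: 4.12
eef_pos: [0.5965, 0.2049, 0.0809]
ee_rot: [-0.704, 0.704, -0.062, 0.062]
force: [-0.3, -0.6, -0.9]
width: 0.005
```

```bash
python3 - <<'E'
from h import *
c=snap('scene','s2')
cv2.imwrite('pics/d2.png',cv2.resize(c['image'][150:290,190:350],None,fx=4,fy=4,interpolation=cv2.INTER_CUBIC)[...,::-1])
E
```

```text
(no output)
```

View pics/d2.png

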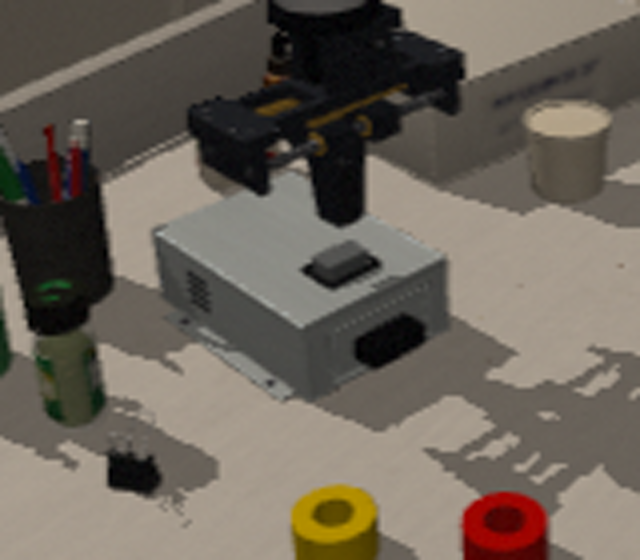

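```bash
python3 - <<'E'
from h import *
b=dict(np.load('pics/s2.npz'));a=dict(np.load('pics/t0.npz'))
f=lambda p:(np.array(proj(b,p))-[190,150])*4
s=ctrl.get_state()['eef_pos'];print(s,f([s[0],s[1],s[2]-.014]),f((.5977,.2053,.078)))
# triangulate release by two rays
def line(c,u,v):
    E=np.array(c['extrinsics']);d=E[:3,:3]@[(u-c['cx'])/c['fx'],(v-c['cy'])/c['fy'],1];return E[:3,3],d/np.linalg.norm(d)
def tri(pa,pb):
    A=0;B=0
    L=[line(a,*pa),line(b,*pb)]
    for o,d in L: M=np.eye(3)-np.outer(d,d);A=A+M;B=B+M@o
    p=np.linalg.solve(A,B);return p.round(4),[round(float(np.linalg.norm(np.cross(p-o,d))),4) for o,d in L]
T=lambda x,y:(225+x/5-.4,100+y/5-.4);S=lambda x,y:(190+x/4-.4,150+y/4-.4)
print('release',tri(T(288,322),S(344,255)))
print('corner BL',tri(T(172,370),S(302,328)),'BR',tri(T(382,415),S(446,262)),'TL',tri(T(235,82),S(157,231)))
print('roll top centre',tri((226.8,211.2),S(336,512)))
E
```

```text
[0.596493   0.20493139 0.08097218] [342.73235767 262.55932842] [339.98454969 249.09211299]
release (array([0.5975, 0.2049, 0.0745]), [0.0011, 0.0011])
corner BL (array([0.5707, 0.2771, 0.062 ]), [0.001, 0.001]) BR (array([0.5464, 0.149 , 0.0572]), [0.0014, 0.0014]) TL (array([0.7504, 0.2433, 0.0633]), [0.0006, 0.0006])
roll top centre (array([0.4561, 0.3775, 0.0293]), [0.0007, 0.0007])
```

```bash
python3 - <<'E'
from h import *
b=dict(np.load('pics/s2.npz'))
print('s1 tip pred',proj(b,(.599,.205,.1985)),'seen ~(271,161)')
print('s0 tip pred',proj(b,(.2334,-.47,.200)),'tcp',proj(b,(.2334,-.47,.214)))
im0=dict(np.load('pics/s0.npz'))['image']
c1=cv2.resize(im0[50:140,450:540],None,fx=5,fy=5,interpolation=cv2.INTER_CUBIC)
t=ctrl.capture('top'); ti=t['image'][100:190,225:315]; c2=cv2.resize(ti,None,fx=5,fy=5,interpolation=cv2.INTER_CUBIC)
cv2.imwrite('pics/e2.png',np.hstack([c1[:450,:380],c2[:,:420]])[...,::-1]); print(ctrl.get_state()['eef_pos'],ctrl.get_state()['force'])
E
```

```text
s1 tip pred (np.float64(271.4072556413474), np.float64(173.6567064484775)) seen ~(271,161)
s0 tip pred (np.float64(480.7349235989823), np.float64(128.55076717220095)) tcp (np.float64(481.57689422974386), np.float64(124.59658585574418))
[0.59651334 0.20494589 0.08103946] [-0.20116879  0.07415999 -0.47369422]
```

View pics/e2.png

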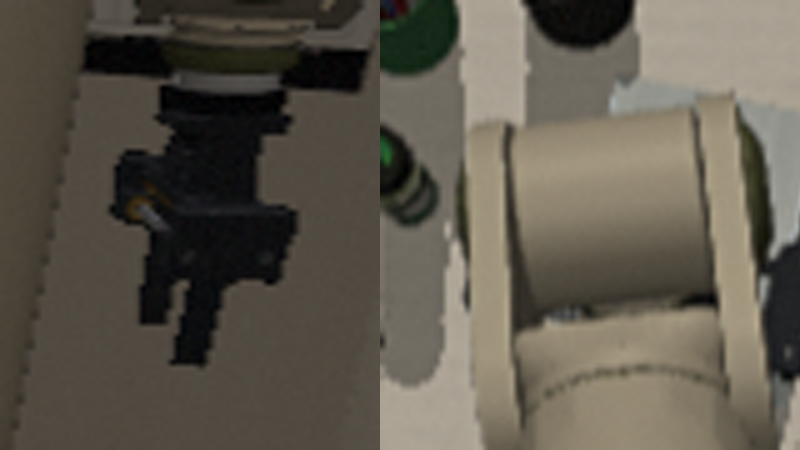

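```bash
python3 - <<'E'
from h import *
from scipy.optimize import least_squares
b=dict(np.load('pics/s2.npz'))
q=lambda w:R.from_quat([w[1],w[2],w[3],w[0]])
R0=R.from_matrix([[-.896,0,.445],[-.445,.001,-.896],[0,-1,-.001]])
obs=[((.2334,-.47,.214),R0,(484.5,118.7)),((.599,.205,.2125),q([.705,-.703,.058,-.067]),(270.7,161)),((.5965,.2049,.081),q([-.704,.704,-.062,.062]),(274.8,205.5))]
def res(o,frame):
    out=[]
    for p,r,uv in obs:
        out+=list(np.array(proj(b,np.array(p)+(r.apply(o) if frame else o)))-uv)
    return out
for fr in (1,0):
    s=least_squares(res,[0,0.014,0] if fr else [0,0,-.014],args=(fr,)); print('tool' if fr else 'world',(s.x*1000).round(1),s.fun.round(1))
E
```

```text
tool [  3.5 -19.9  -2.6] [-0.5  0.5 -0.3  0.3 -0.  -0.9]
world [-5.8  5.3 24.5] [-0.1 -0.5 -0.1  0.5  0.2 -0.2]
```

```bash
python3 -m jog '[0,0,0.6,0,0,0,0, 0,0,1.2,0,0,0,0, 0,0,1.7,0,0,0,0, 0,0,1.7,0,0,0,0]';  for i in 1 2 3; do python3 -m jog '[0,0,0.2,0,0,0,0, 0,0,0.2,0,0,0,0]' | sed -n '2p;4p'; done
```

```text
clock: 4.55
eef_pos: [0.5958, 0.2048, 0.0624]
ee_rot: [-0.704, 0.705, -0.063, 0.061]
force: [1.2, -0.2, -0.7]
width: 0.006
eef_pos: [0.5965, 0.205, 0.0617]
force: [0.1, 0.4, 0.4]
eef_pos: [0.5965, 0.2049, 0.0598]
force: [-0.3, 0.0, 0.7]
eef_pos: [0.5964, 0.2049, 0.0578]
force: [-0.1, -0.9, 0.4]
```

```bash
for i in 1; do python3 -m jog '[0,0,0.2,0,0,0,0, 0,0,0.2,0,0,0,0]' | sed -n '2p;4p'; done; python3 -m jog '[0,0,0.2,0,0,0,0, 0,0,0.2,0,0,0,0]' | sed -n '2p;4p';python3 -m jog '[0,0,0.2,0,0,0,0, 0,0,0.2,0,0,0,0]' | sed -n '2p;4p'
```

```text
eef_pos: [0.5964, 0.2049, 0.0557]
force: [0.7, 0.1, 0.6]
eef_pos: [0.5966, 0.2049, 0.0539]
force: [-0.4, 0.1, -0.0]
eef_pos: [0.5965, 0.2049, 0.0519]
force: [0.5, 0.4, 0.0]
```

```bash
python3 -m jog '[0,0,0.2,0,0,0,0, 0,0,0.2,0,0,0,0]' | sed -n '2p;4p'; python3 -m jog '[0,0,0.2,0,0,0,0, 0,0,0.2,0,0,0,0]' | sed -n '2p;4p';python3 -m jog '[0,0,0.2,0,0,0,0, 0,0,0.2,0,0,0,0]' | sed -n '2p;4p'; python3 - <<'E'
from h import *
c=snap('scene','s3')
cv2.imwrite('pics/d3.png',cv2.resize(c['image'][150:290,190:350],None,fx=4,fy=4,interpolation=cv2.INTER_CUBIC)[...,::-1])
E
```

```text
eef_pos: [0.5964, 0.2049, 0.0497]
force: [-0.8, -1.0, 2.6]
eef_pos: [0.5965, 0.2049, 0.0479]
force: [-1.1, 0.2, 4.0]
eef_pos: [0.5966, 0.205, 0.0471]
force: [-5.5, -0.7, 11.5]
```

View pics/d3.png

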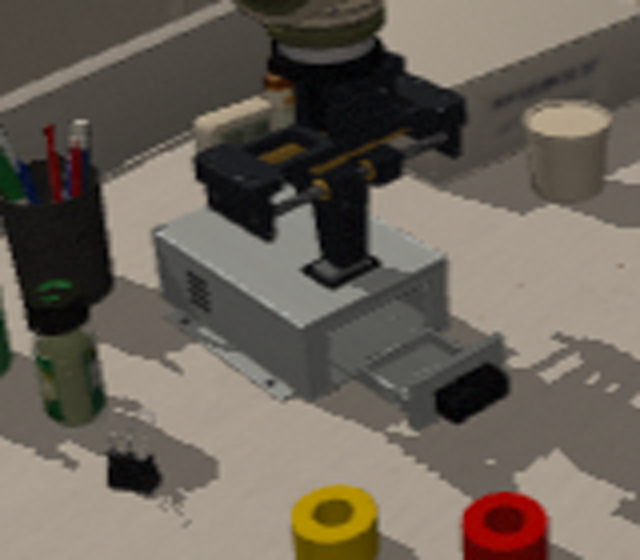

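```bash
python3 -m jog '[7,0,-2,0,0,0,0, 7,0,-5,0,0,0,0, 7,0,-9,0,0,0,0, 7,0,-9,0,0,0,0]' | sed -n '1,2p;4p'; python3 w.py .456 .378 .06 -10.2
```

```text
clock: 6.43
eef_pos: [0.5994, 0.2055, 0.1433]
force: [1.0, -0.4, 0.8]
shift cm [-17.23   8.2   14.44] turn [-0.22  0.11  0.63]
pos [0.5994 0.2055 0.1433] F [ 0.97 -0.39  0.81] q [ 0.15  0.6   1.25  0.    1.28 -1.25] t 6.43 w 0.282 tooly [ 0.012  0.002 -1.   ]
```

```bash
python3 -m jog '[7,-17,0,14.4,0,0,0, 7,-17,0,14.4,0,0,0, 7,-17,0,14.4,0,0,0, 7,-17,0,14.4,0,0,0, 7,-17,0,14.4,0,0,0, 7,-17,0,14.4,0,0,0, 7,-17,0,14.4,0,0,0, 7,-17,4,14.4,0,0,0, 7,-17,7.7,14.4,0,0,0, 7,-17,7.7,14.4,0,0,0, 7,-17,7.7,14.4,0,0,0, 7,-17,7.7,14.4,0,0,0]' | sed -n '1,2p;4p'; python3 w.py .456 .378 -.012 -10.2
python3 - <<'E'
from h import *
c=snap('scene','s4'); t=snap('top','t4')
c1=cv2.resize(c['image'][190:310,190:330],None,fx=3.5,fy=3.5,interpolation=cv2.INTER_CUBIC)
# tray seen from above: crop
c2=cv2.resize(t['image'][150:230,255:315],None,fx=5,fy=5,interpolation=cv2.INTER_CUBIC)
o=np.zeros((420,790,3),'uint8');o[:,:490]=c1;o[:400,490:]=c2
cv2.imwrite('pics/d4.png',o[...,::-1])
E
```

```text
clock: 7.43
eef_pos: [0.456, 0.3764, 0.0609]
force: [-0.6, -0.1, 1.5]
shift cm [-0.05  7.29  0.15] turn [-0.09  0.04  0.12]
pos [0.456  0.3764 0.0609] F [-0.56 -0.12  1.45] q [ 0.49  0.61  1.47 -0.    1.06 -0.9 ] t 7.43 w 0.792 tooly [ 0.002  0.001 -1.   ]
```

View pics/d4.png

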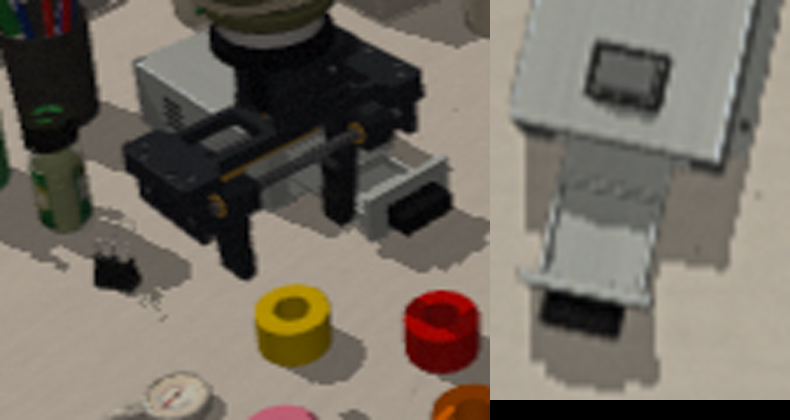

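```bash
python3 - <<'E'
from h import *
a=dict(np.load('pics/t4.npz'));b=dict(np.load('pics/s4.npz'))
print('tip mid pred',proj(b,(.456,.3764,.086)),'seen (272,260.6)')
T=lambda x,y,z:ray(a,255+(x-490)/5-.4,150+y/5-.4,z)
y=np.radians(-10.2);ux=np.array([np.cos(y),np.sin(y),0]);
l,r=T(524,278,.048),T(649,300,.048);print(l,r,np.linalg.norm(l-r),'angle',np.degrees(np.arctan2(-(l-r)[0],(l-r)[1])))
print('seat via plate',(l+r)/2+ux*.032)
bl,br=T(542,296,.035),T(622,333,.035);bm=T(582,334-12,.035);print('bar front mid',bm,'seat via bar',bm+ux*.057)
print('front mid now',(T(515,122,.064)+T(722,162,.064))/2, 'seat via housing',(T(515,122,.064)+T(722,162,.064))/2-ux*.056)
E
python3 -m jog '[7,0,2.5,0.15,0,0,0, 7,0,5,0.15,0,0,0, 7,0,6.5,0.15,0,0,0, 7,0,7.1,0.15,0,0,0, 7,0,7.1,0.15,0,0,0]' | sed -n '1,2p;4p'
```

```text
tip mid pred (np.float64(272.4115956887354), np.float64(258.57415837967596)) seen (272,260.6)
[0.47464723 0.26782437 0.048     ] [0.46262822 0.19115291 0.048     ] 0.0776077919437718 angle -8.909175963235743
seat via plate [0.50013199 0.22382193 0.048     ]
bar front mid [0.44921674 0.2330153  0.035     ] seat via bar [0.50531589 0.22292147 0.035     ]
front mid now [0.55719267 0.21114253 0.064     ] seat via housing [0.50207771 0.22105927 0.064     ]
clock: 7.95
eef_pos: [0.4549, 0.3779, -0.0118]
force: [-1.3, 0.1, 0.4]
```

```bash
python3 -m jog '[4,0,0,0,0,0,0, 4,0,0,0,0,0,0, 4,0,0,0,0,0,0, 4,0,0,0,0,0,0, 4,0,0,0,0,0,0, 4,0,0,0,0,0,0, 4,0,0,0,0,0,0]' 15 | sed -n '1,2p;4,5p'; python3 -m jog '[4,0,-2,0,0,0,0, 4,0,-5,0,0,0,0, 4,0,-8,0,0,0,0, 4,0,-9,0,0,0,0, 4,0,-9,0,0,0,0]'; python3 w.py .502 .2225 .06 -10.2
```

```text
clock: 8.53
eef_pos: [0.4554, 0.3785, -0.0106]
force: [-0.8, 0.8, 6.4]
width: 0.578
clock: 8.95
eef_pos: [0.4558, 0.3787, 0.0805]
ee_rot: [0.705, -0.703, 0.061, -0.064]
force: [-0.0, 0.1, -1.3]
width: 0.58
shift cm [  7.28   2.04 -14.57] turn [-0.18  0.11  0.22]
pos [0.4558 0.3787 0.0805] F [-0.03  0.13 -1.26] q [ 0.5   0.59  1.45 -0.    1.1  -0.9 ] t 8.95 w 0.58 tooly [ 0.004  0.002 -1.   ]
```

```bash
python3 -m jog '[4,7.3,0,-14.5,0,0,0, 4,7.3,0,-14.5,0,0,0, 4,7.3,0,-14.5,0,0,0, 4,7.3,0,-14.5,0,0,0, 4,7.3,0,-14.5,0,0,0, 4,7.3,0,-14.5,0,0,0, 4,7.3,1.9,-14.5,0,0,0, 4,7.3,1.9,-14.5,0,0,0, 4,7.3,1.9,-14.5,0,0,0]' | sed -n '1,2p;4,5p'; python3 w.py .502 .2225 .003 -10.2
python3 - <<'E'
from h import *
c=snap('scene','s5')
cv2.imwrite('pics/d5.png',cv2.resize(c['image'][160:280,215:355],None,fx=5,fy=5,interpolation=cv2.INTER_CUBIC)[...,::-1])
for p in [(.502,.2225,.085),(.502,.2225,.072),(.502,.2225,.102)]: print((np.array(proj(c,p))-[215,160])*5)
E
```

```text
clock: 9.7
eef_pos: [0.4999, 0.2232, 0.0577]
force: [-0.0, -0.4, -0.4]
width: 0.576
shift cm [ 0.24  5.47 -0.03] turn [ 0.06  0.18 -0.17]
pos [0.4999 0.2232 0.0577] F [-0.03 -0.35 -0.45] q [ 0.21  0.53  1.61  0.    1.   -1.19] t 9.7 w 0.576 tooly [-0.003 -0.001 -1.   ]
[413.34005077 315.30092314]
[414.36989689 335.65285058]
[411.97255395 288.27630699]
```

View pics/d5.png

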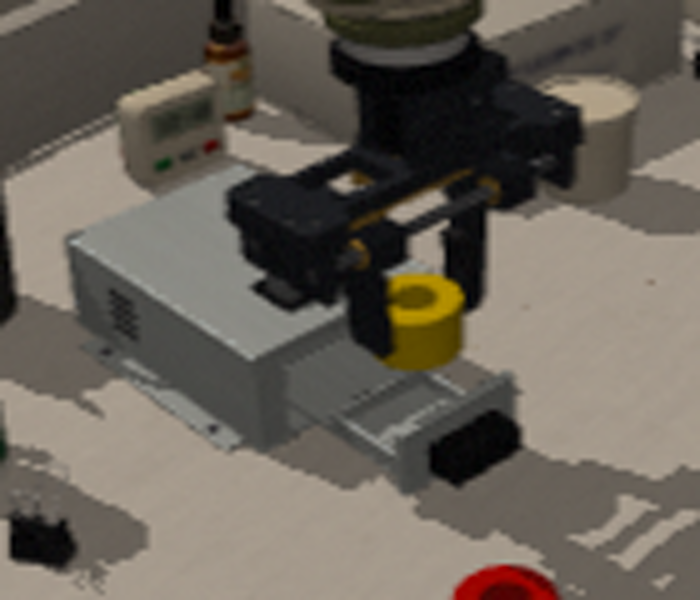

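```bash
python3 -m jog '[4,0.2,2,0,0,0,0, 4,0.2,3.5,0,0,0,0, 4,0.2,4.3,0,0,0,0, 4,0.2,4.3,0,0,0,0]' | sed -n '1,2p;4,5p'; python3 -m jog '[4,0,0.5,0,0,0,0, 4,0,0.9,0,0,0,0, 4,0,0.9,0,0,0,0]' | sed -n '1,2p;4,5p'; python3 w.py .502 .2225 .003 -10.2
```

```text
clock: 10.08
eef_pos: [0.5022, 0.2224, 0.0149]
force: [-0.1, -0.4, -0.9]
width: 0.578
clock: 10.33
eef_pos: [0.503, 0.2222, 0.0069]
force: [-0.4, 0.6, -0.1]
width: 0.578
shift cm [-0.11  0.39  0.01] turn [-0.    0.11 -0.  ]
pos [0.503  0.2222 0.0069] F [-0.39  0.6  -0.06] q [ 0.2   0.62  1.64  0.    0.89 -1.19] t 10.33 w 0.578 tooly [-0.  0. -1.]
```

```bash
python3 -m jog '[4,-0.1,0.2,0,0,0,0, 4,-0.1,0.2,0,0,0,0]' | sed -n '2p;4p'; python3 -m jog '[4,0,0.15,0,0,0,0, 4,0,0.15,0,0,0,0]' | sed -n '2p;4p'
```

```text
eef_pos: [0.502, 0.2223, 0.0051]
force: [-1.8, 0.2, -0.4]
eef_pos: [0.5021, 0.2223, 0.0035]
force: [0.2, -0.7, -1.3]
```

```bash
python3 -m jog '[4,0,0.15,0,0,0,0, 4,0,0.15,0,0,0,0]' | sed -n '2p;4p'; python3 -m jog '[4,0,0.1,0,0,0,0, 4,0,0.1,0,0,0,0]' | sed -n '2p;4p'
```

```text
eef_pos: [0.5027, 0.2222, 0.0032]
force: [-2.3, -2.2, 10.1]
eef_pos: [0.5033, 0.2221, 0.003]
force: [-3.8, -3.6, 15.9]
```

```bash
python3 -m jog '[4,0,-0.2,0,0,0,0, 6.4,0,-0.2,0,0,0,0, 6.4,0,-0.2,0,0,0,0, 6.4,0,-0.2,0,0,0,0, 6.4,0,-0.2,0,0,0,0, 6.4,0,-0.2,0,0,0,0, 6.4,0,-0.2,0,0,0,0]' | sed -n '1,2p;4,5p'; python3 -m jog '[6.4,0,-1,0,0,0,0, 6.4,0,-3,0,0,0,0, 6.4,0,-6,0,0,0,0, 6.4,0,-9,0,0,0,0, 3,0,-9,0,0,0,0]' | sed -n '1,2p;4,5p'; python3 w.py .395 .2418 .12 -10.2
```

```text
clock: 11.58
eef_pos: [0.5021, 0.2223, 0.0029]
force: [-0.3, -0.9, 0.2]
width: 0.727
clock: 12.0
eef_pos: [0.5047, 0.2229, 0.0992]
force: [0.3, 0.6, -0.0]
width: 0.67
shift cm [-11.12  -2.18  -0.06] turn [-0.21  0.11  0.51]
pos [0.5047 0.2229 0.0992] F [ 0.28  0.57 -0.01] q [ 0.2   0.48  1.57  0.    1.08 -1.19] t 12.0 w 0.67 tooly [ 0.009  0.002 -1.   ]
```

```bash
python3 -m jog '[0,-4,0,0,0,0,0, 0,-8,0,0,0,0,-4, 0,-10.5,0,0,0,0,-8, 0,-10.5,0,0,0,0,-8, 0,-10.5,3,0,0,0,-8, 0,-10.5,6,0,0,0,-8, 0,-10.5,7,0,0,0,-8, 0,-10.5,7,0,0,0,-8]' | sed -n '1,2p;4,5p'; python3 w.py .41 .239 -.002 -10.2 8
python3 - <<'E'
from h import *
c=snap('scene','s6');t=snap('top','t6')
o=np.hstack([cv2.resize(i,None,fx=5,fy=5,interpolation=cv2.INTER_CUBIC) for i in (c['image'][195:285,265:345],t['image'][150:240,250:325])])
cv2.imwrite('pics/d6.png',o[...,::-1])
E
```

```text
clock: 12.67
eef_pos: [0.3976, 0.2402, 0.0211]
force: [-0.2, -0.9, -0.1]
width: 0.074
shift cm [0.92 2.46 0.11] turn [ 0.11  0.11 -0.22]
pos [0.3976 0.2402 0.0211] F [-0.17 -0.95 -0.07] q [ 0.33  0.41  1.97 -0.11  0.65 -0.98] t 12.67 w 0.074 tooly [ 0.133 -0.026 -0.991]
```

View pics/d6.png

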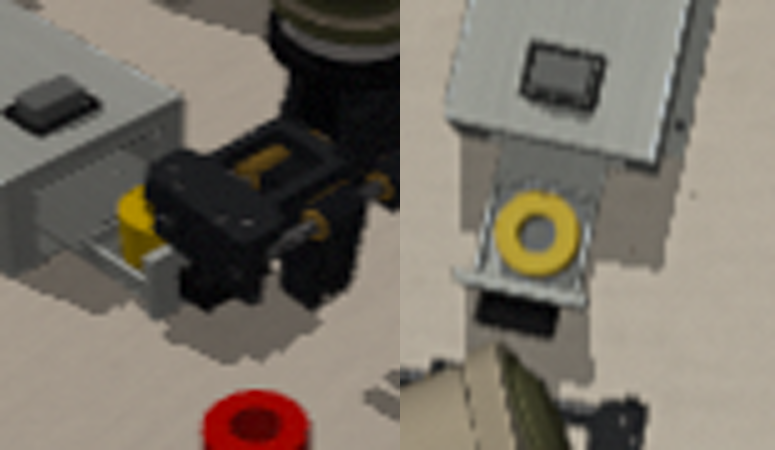

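```bash
python3 -m jog '[0,-0.3,2.3,0.1,0,0,0, 0,-0.3,2.3,0.1,0,0,0, 0,1.2,2.5,0.1,0,0,0, 0,2.2,2.65,0.1,0,0,0, 0,2.2,2.65,0.1,0,0,0]' | sed -n '1,2p;4,5p'; for i in 1 2 3; do python3 -m jog '[0,0.3,0.04,0,0,0,0, 0,0.3,0.04,0,0,0,0]' | sed -n '2p;4p'; done; python3 w.py .45 .2316 -.001 -10.2 8
```

```text
clock: 13.18
eef_pos: [0.4264, 0.2371, 0.0013]
force: [-0.6, 0.2, 1.0]
width: 0.002
eef_pos: [0.4273, 0.2366, 0.0004]
force: [-0.1, -0.7, -0.6]
eef_pos: [0.4302, 0.2362, 0.0001]
force: [0.5, -0.6, 0.2]
eef_pos: [0.4333, 0.2356, 0.0]
force: [0.2, -0.2, -0.0]
shift cm [ 1.68  0.34 -0.1 ] turn [-0.02  0.1   0.02]
pos [0.4333 0.2356 0.    ] F [ 0.22 -0.21 -0.02] q [ 0.3   0.49  1.9  -0.11  0.62 -1.01] t 13.68 w 0.006 tooly [ 0.137 -0.024 -0.99 ]
```

```bash
python3 -m jog '[0,0.4,0.06,0,0,0,0, 0,0.8,0.11,0,0,0,0, 0,1.2,0.17,0,0,0,0, 0,1.6,0.22,0,0,0,0, 0,2,0.28,0,0,0,0, 0,2.4,0.34,0,0,0,0, 0,2.8,0.39,0,0,0,0, 0,2.8,0.39,0,0,0,0]' | sed -n '1,2p;4p'; python3 w.py .502 .2224 0 -10.2 8
```

```text
clock: 14.35
eef_pos: [0.4612, 0.2303, -0.0002]
force: [-4.2, -0.9, 0.5]
shift cm [ 4.12  0.55 -0.06] turn [ 0.01  0.08 -0.03]
pos [ 4.612e-01  2.303e-01 -2.000e-04] F [-4.24 -0.85  0.5 ] q [ 0.27  0.53  1.84 -0.1   0.65 -1.05] t 14.35 w 0.006 tooly [ 0.136 -0.025 -0.99 ]
```

```bash
python3 -m jog '[0,0.4,0.06,0,0,0,0, 0,0.8,0.11,0,0,0,0, 0,1.2,0.17,0,0,0,0, 0,1.6,0.22,0,0,0,0, 0,2,0.28,0,0,0,0, 0,2.4,0.34,0,0,0,0, 0,2.8,0.39,0,0,0,0, 0,3.2,0.45,0,0,0,0, 0,3.6,0.5,0,0,0,0, 0,4,0.56,0,0,0,0, 0,4.4,0.61,0,0,0,0, 0,4.8,0.67,0,0,0,0]' | sed -n '1,2p;4p'; python3 -m jog '[0,0.3,0.04,0,0,0,0, 0,0.6,0.08,0,0,0,0, 0,0.9,0.13,0,0,0,0, 0,1.2,0.17,0,0,0,0, 0,1.2,0.17,0,0,0,0]' | sed -n '1,2p;4p'; python3 w.py .53 .2174 0 -10.2 8
```

```text
clock: 15.35
eef_pos: [0.5075, 0.2216, -0.0004]
force: [-8.3, -2.7, 3.8]
clock: 15.77
eef_pos: [0.5196, 0.2194, -0.0005]
force: [-9.4, -2.8, 4.0]
shift cm [ 1.05  0.1  -0.01] turn [ 0.08  0.1  -0.15]
pos [ 5.196e-01  2.194e-01 -5.000e-04] F [-9.36 -2.8   4.03] q [ 0.22  0.6   1.69 -0.08  0.72 -1.12] t 15.77 w 0.005 tooly [ 0.134 -0.026 -0.991]
```

```bash
for i in 1 2 3 4 5; do python3 -m jog '[0,0.1,0.01,0,0,0,0, 0,0.2,0.03,0,0,0,0, 0,0.2,0.03,0,0,0,0]' | sed -n '2p;4p'; done
```

```text
eef_pos: [0.5213, 0.2191, -0.0005]
force: [-8.7, -3.5, 3.4]
eef_pos: [0.5233, 0.2187, -0.0005]
force: [-9.0, -3.8, 4.8]
eef_pos: [0.5253, 0.2183, -0.0005]
force: [-9.9, -3.0, 4.8]
eef_pos: [0.5272, 0.218, -0.0006]
force: [-9.2, -4.1, 4.3]
eef_pos: [0.529, 0.2176, -0.0006]
force: [-10.3, -3.7, 5.1]
```

```bash
for i in 1 2 3 4 5; do python3 -m jog '[0,0.1,0.01,0,0,0,0, 0,0.1,0.01,0,0,0,0]' | sed -n '2p;4p'; done
```

```text
eef_pos: [0.5299, 0.2175, -0.0006]
force: [-9.8, -3.0, 5.8]
eef_pos: [0.5308, 0.2173, -0.0006]
force: [-10.7, -3.0, 5.5]
eef_pos: [0.5317, 0.2171, -0.0006]
force: [-11.7, -3.3, 4.7]
eef_pos: [0.5326, 0.217, -0.0005]
force: [-10.6, -2.8, 5.0]
eef_pos: [0.5334, 0.2168, -0.0006]
force: [-11.1, -3.1, 4.9]
```

```bash
for i in 1 2 3 4; do python3 -m jog '[0,0.1,0.01,0,0,0,0, 0,0.1,0.01,0,0,0,0]' | sed -n '2p;4p'; done
```

```text
eef_pos: [0.5343, 0.2166, -0.0006]
force: [-12.0, -2.7, 5.6]
eef_pos: [0.5354, 0.2164, -0.0005]
force: [-10.6, -3.2, 3.8]
eef_pos: [0.5366, 0.2162, -0.0005]
force: [-8.9, -3.4, 3.9]
eef_pos: [0.5377, 0.216, -0.0005]
force: [-9.6, -3.7, 3.2]
```

```bash
for i in 1 2 3; do python3 -m jog '[0,0.1,0.01,0,0,0,0, 0,0.1,0.01,0,0,0,0]' | sed -n '2p;4p'; done
```

```text
eef_pos: [0.5383, 0.2158, -0.0005]
force: [-11.1, -2.9, 4.4]
eef_pos: [0.5388, 0.2157, -0.0006]
force: [-13.7, -3.3, 7.5]
eef_pos: [0.5393, 0.2156, -0.0006]
force: [-16.7, -3.3, 7.9]
```

```bash
python3 -m jog '[0,-0.3,-0.04,0,0,0,0, 0,-0.6,-0.08,0,0,0,0, 0,-0.9,-0.12,0,0,0,0, 0,-1.2,-0.17,0,0,0,0, 0,-1.8,-0.25,0,0,0,0, 0,-1.8,-0.25,0,0,0,0]' | sed -n '1,2p;4p';  python3 -m jog '[0,-3,-0.42,0,0,0,0, 0,-7,-1,0,0,0,0, 0,-10,-1.4,0,0,0,0, 0,-10,-5,0,0,0,0, 0,-10,-9,0,0,0,0, 0,-10,-13,0,0,0,0, 0,-10,-17,0,0,0,0]' | sed -n '1,2p;4p'
python3 -m jog '[0,0,0,-4,0,0,0, 0,0,0,-8,0,0,0, 0,0,0,-12,0,0,0, 0,0,0,-16,0,0,0, 0,0,0,-20,0,0,0, 0,0,0,-24,0,0,0, 0,0,0,-28,0,0,0, 0,0,0,-28,0,0,0]' | sed -n '1,2p;4p'
python3 - <<'E'
from h import *
c=snap('scene','s7');t=snap('top','t7')
o=np.hstack([cv2.resize(c['image'][170:330,190:350],(400,400),interpolation=cv2.INTER_CUBIC),cv2.resize(t['image'][90:270,150:330],(400,400),interpolation=cv2.INTER_CUBIC)])
cv2.imwrite('pics/d7.png',o[...,::-1])
E
```

```text
clock: 19.52
eef_pos: [0.5241, 0.2196, 0.0005]
force: [-0.3, -0.2, -0.4]
clock: 20.1
eef_pos: [0.4033, 0.241, 0.1571]
force: [0.7, 0.1, -0.5]
clock: 20.77
eef_pos: [0.3543, -0.0416, 0.1555]
force: [0.5, -0.3, 0.9]
```

View pics/d7.png

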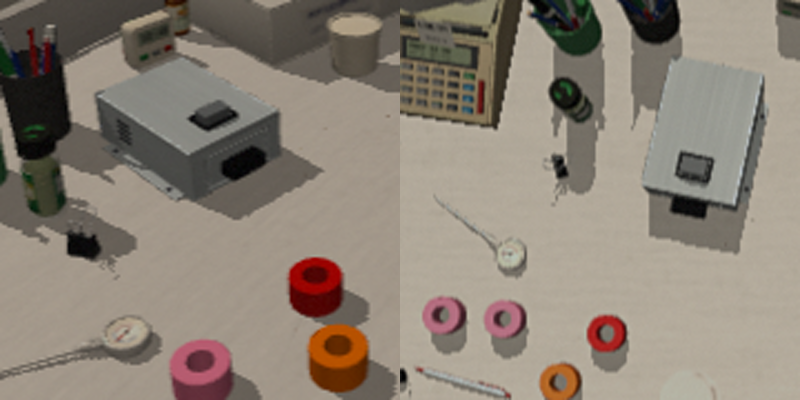

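Both views show the tray shut with its bar at the mouth (scene crop (245,160)). The yellow roll is inside, the other things have not moved, and the arm is clear. I'm handing it in.

```bash
python3 -c "
from bench import ctrl
print(ctrl.job_done(), ctrl.get_state()['clock'])"
```

```text
the job is handed in; nothing more can be done
the job is handed in; nothing more can be done
```

The job is handed in, finished at about 21 s on the robot's clock. The tray came out on the release, the small yellow roll went flat into it, and the tray is pushed home and latched.

**Push:** the force peaked near 12 N and dipped at the click. It then rose on the buffer to about 16 N along the push (about 19 N in all). I felt no force as I backed away.

**Last pictures:** taken about 1 s after backing off, both views show the tray shut, and the things in view were where they started. Those crops don't include the large white roll. The picture before the push showed the yellow roll flat in its seat. I can't see it now that the tray is closed.

**What went wrong or disagreed:**
- **Failed press:** the first press touched nothing. The fingertips really stood about 39 mm higher than the stated TCP and tip length say. I found this in the images, confirmed it by touch on the release and corrected for it afterwards.
- **Unplanned forces:** there was about 11.5 N at the bottom of the release, up to about 16 N when setting the roll on the seat floor, and a brief 6 N upward when the jaws closed on the roll, which I couldn't explain.

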